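# Prove the freewheel on the red-knob tester

## Task

Test the freewheel on the bench tester whose crank has the red knob: swing the crank clockwise (seen from above), the way in which it grips, until it has driven the orange pointer into the green field, then swing the crank back, the way in which it runs loose, to rest against its starting stop and let go. The pointer must stay behind in the green field. Leave the crank of the tester with the blue knob alone.

Things in the scene. Friction and masses are not known exactly. Their poses are not given: they have to be found in the camera images.
- red_tester: Fixed tester: grey box 150x150x45 mm, white scale, toothed wheel, crank with red knob. Origin: underside centre, on the bench; all turns about the vertical line through it. +x points away from the robot (within 20 deg) to the green field's middle. Knob: upright, 26 mm thick, spins freely, 120 mm from the axis, 90-138 mm above the bench. Crank bar: 20 mm wide, top at 87; nothing else above 97 mm.
- red_crank (a joint): Crank angle, rad, clockwise from above. 0: starting stop (black post, robot's right); 2.0: far stop. Starts 0-0.3. Seen from the axis, the knob lies pi+1.0-q counter-clockwise from the body's +x: towards the robot at q=1. Clockwise it grips one of 20 teeth after up to 0.31 rad of play, then drives the pointer 1:1, about 4 N at the knob; back it clicks loosely, under 2 N. Stays where left.
- red_pointer (a joint): Angle of the red-knob tester's orange pointer, rad, clockwise from above. 0: middle of the green field, a mark 25 mm wide, 0.18 rad either side. Starts -1.1 to -0.75, short of the field. Pointer: 6 mm wide, tip 70 mm from the axis, 55 mm above the bench. The crank drives it only clockwise, so it cannot undo an overshoot; friction holds it where it is left.
- blue_knob_mid (a point): Middle of the blue knob on the twin tester, which is to be left alone: 115 mm above the bench, same size as the red knob, 120 mm from its own tester's axis. Which tester stands left and which right varies.
Things that resemble listed ones, but are neither listed nor needed, are in the scene too. Leave any pink look-alike of the red_tester alone.

How it is judged:
On the way:
1. the red crank, swung clockwise, has driven the orange pointer into the green field (value of joint red_crank above 0.4 rad and value of joint red_pointer between -0.2 and 0.2 rad), for 0.1 s.
At the end, for the whole second after the job is handed in: The red crank is back at its starting stop (within 0.2 rad) and at rest, and the orange pointer of the red-knob tester stands in the green field (within 0.2 rad of its middle) (value of joint each of red_crank, red_pointer below 0.2 rad and value of joint red_pointer above -0.2 rad and velocity of joint red_crank between -0.05 and 0.05 rad/s); the robot touches nothing.
It fails at once if the blue knob was moved more than 15 mm (distance of blue_knob_mid from where it was at the start of the episode above 0.015 m).
It also fails if it takes over 45 s, if anything falls off the work surface, if the arm or the gripper's body presses on something with over 40 N, if the wrist force passes 120 N, or if a joint passes its speed limit or range.

## Robot

A 6-joint arm with a two-finger parallel gripper is mounted at the origin on the work surface. World frame = base frame: x ahead of the robot, y to its left, z up, the work surface at z = 0. Lengths are in m, angles in rad, forces in N, time in s.
With the tool pointing down it reaches from about 0.25 to 0.725 m from the base axis. Payload 9.7 kg.
Tool frame: the origin (TCP) lies where the fingers leave the gripper's body, on its centre line; the fingertips stand 73 mm ahead of it and the grasp point (between the pads) lies 54 mm ahead of it; x points along the fingers, y is the direction in which the jaws open and shut, and the axes are right-handed (so a half turn about x gives the same grasp; the last joint's range is limited). The gripper opens to 85 mm and grips with 20 to 120 N. Pads are 22 mm wide; open, the fingers measure 114 mm over their backs; the gripper's body (76 mm by 85 mm) begins 54 mm behind the grasp point. The pads swing forward as they close: fully open they stand 13 mm farther back than shut.
Start: joints at [-1.3, 0.087, 0.176, 1.66, 0, 1.571], TCP at [0.147, -0.53, 0.304] pointing down, gripper open.
Joint ranges: [-3.13, 3.13], [-0.85, 1.81], [-1.15, 1.24], [-2.2, 2.28], [-1.44, 1.52], [-3.14, 3.14]. Speed limits (rad/s): [2.22, 2.22, 2.57, 3.14, 3.14, 3.14].

## Interface

Orientations are given as a rotation vector (axis times angle).
In Python, from workcell import ctrl gives the robot as it stands. The module is installed in compiled form; this text tells all that it offers. Calls block until the motion is done:
- ctrl.reach(position, orientation): joint-space move of the TCP to a pose.
- ctrl.move_straight(position, rot=None, max_speed=0.15): straight line of the TCP; rot=None keeps the orientation; max_speed is the mean speed in m/s.
- ctrl.set_joints(angles): joint-space move.
- ctrl.command_gripper(opening, grip_force=None): opening from 0.0 (shut) to 1.0 (fully open); grip_force is the grip in N (None keeps the last); returns when the fingers have stopped.
- ctrl.dwell(seconds).
- ctrl.solve_ik(position, orientation): joint angles nearest the present ones, or None.
- ctrl.sense(): the state.
- ctrl.get_image(name): name is "scene" or "top" or "wrist"; returns a dict with "image" (400x640x3 uint8, blue, green, red), "range_z" (400x640 float32, m along the optical axis (not along the pixel's ray), 0 where there is no reading), "fx", "fy", "cx", "cy" (pixels), "R" (3x3) and "t" (3): a world point X has camera coordinates R X + t. Camera axes: x right, y down, z forward; pixel columns grow to the right and rows downward; lengths in m; the calibration is good to about 2 mm. The wrist camera is an equidistant fisheye: a pixel r from the principal point sees the ray r / f radians off the axis. A picture is of the moment at which its call begins.
A pose or a line that the arm cannot do raises ctrl.IKError and nothing moves.
- ctrl.hand_in(): hands the job in, once; it reports no verdict.
The state is a dict: "t": time; "joint_positions": joint angles; "joint_velocities": joint speeds; "joint_efforts": joint torques, N m; "ee_pos": TCP position; "eef_rot": TCP orientation; "wrist_force": force on the tool from outside, world axes, zero at the start; "ft_torque": the same for the moment, N m; "width": opening from 0.0 (shut) to 1.0 (fully open).
Only numpy, scipy, OpenCV 4.12 (cv2) and the standard library are available. Lean on these libraries where they do the work, as an engineer would, in place of code of your own. Each camera call takes 0.05 s, during which the arm holds its last target.

## Working session

There is one attempt and no reset: what is moved stays moved. The work goes in short steps, each a Python script; the robot and the scene stay as the last script left them, time stands still between calls to the robot, and variables do not carry over. Pictures are saved under pics/ and viewed, and the job is handed in when it is done.

```bash
mkdir -p pics; cat > h.py <<'E'
import numpy as np, cv2
from workcell import ctrl
def snap(name,fn):
    d=ctrl.get_image(name); cv2.imwrite(f'pics/{fn}.png',d['image']); np.savez(f'pics/{fn}.npz',**d); return d
def px2w(d,u,v,z=None):
    """pixel->world: with depth, or on plane z"""
    R=np.array(d['R']);t=np.array(d['t'])
    r=np.array([(u-d['cx'])/d['fx'],(v-d['cy'])/d['fy'],1.])
    if z is None:
        return R.T@(r*d['range_z'][int(round(v)),int(round(u))]-t)
    o=-R.T@t; w=R.T@r
    return o+w*(z-o[2])/w[2]
E
python3 - <<'E'
from h import *
for n in("top","scene"): snap(n,n+"0")
s=ctrl.sense(); print(s['t'],s['ee_pos'],s['eef_rot'])
E
```

```text
0.1 [ 0.14709932 -0.5298663   0.30323746] [ 2.07697258  0.28418986 -2.07731017]
```

View pics/top0.png

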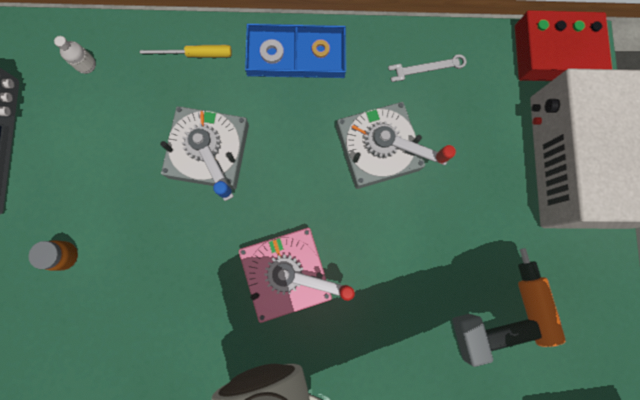

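View pics/scene0.png

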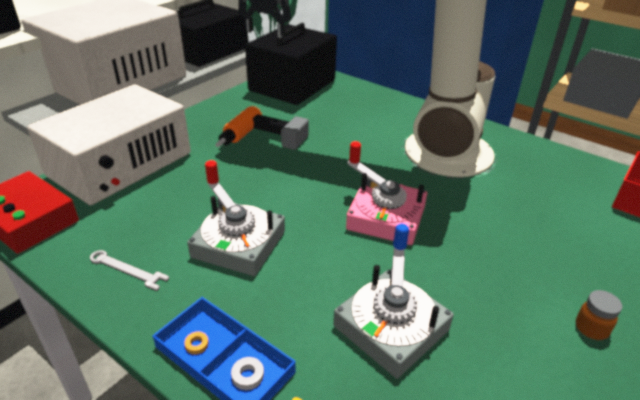

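Three candidates in the top view: a grey box with a blue knob (199,139), a pink box with a red knob (283,273) and a grey box with a red knob (384,137). Only the last fits "grey box, red knob". I'll confirm it in an enlarged crop.

```bash
python3 - <<'E'
import cv2
i=cv2.imread('pics/top0.png')[90:200,320:470]
cv2.imwrite('pics/crop0.png',cv2.resize(i,None,fx=5,fy=5,interpolation=cv2.INTER_CUBIC))
E
```

```text
(no output)
```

View pics/crop0.png

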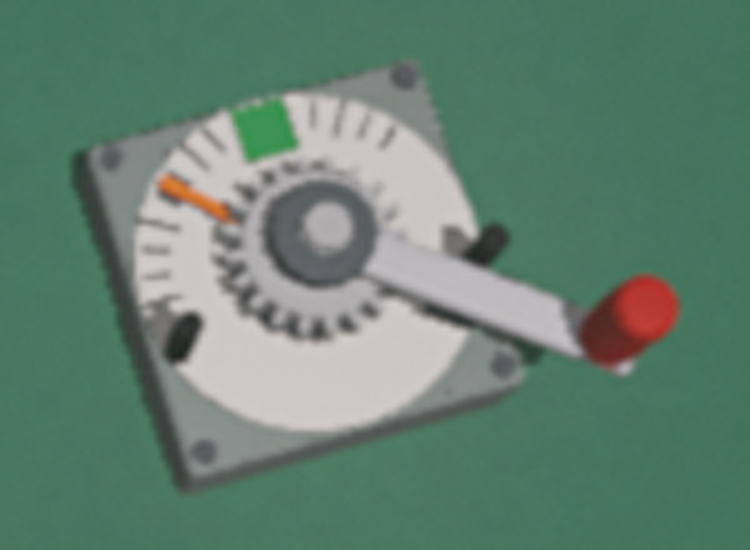

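Confirmed: grey body with red knob. The four top-face screws are at crop (111,158), (404,76), (503,364), (204,452), the knob top at (645,308), the pointer from (230,218) to tip (165,183), and the green mark centre at (266,128).

```bash
python3 - <<'E'
from h import *
d=dict(np.load('pics/top0.npz'))
f=lambda u,v,z:px2w(d,320+(u+.5)/5-.5,90+(v+.5)/5-.5,z)
S=[f(u,v,.046) for u,v in[(111,158),(404,76),(503,364),(204,452)]]
c=np.mean(S,0); print(np.round(S,4),c)
print([np.linalg.norm(S[i]-S[(i+1)%4]) for i in range(4)])
# +x dir: from bottom edge to top edge
e=(S[0]-S[3]+S[1]-S[2]); psi=np.arctan2(e[1],e[0]); e2=(S[0]-S[1]+S[3]-S[2]); print('psi',psi,np.arctan2(-e2[0],e2[1]))
g=f(266,128,.046)-c; print('green',np.arctan2(g[1],g[0]),np.hypot(*g[:2]))
k=f(645,308,.138)-c; th=np.arctan2(k[1],k[0]); print('knob',k+c,th,np.hypot(*k[:2]),'q',(np.pi+1-(th-psi))%(2*np.pi))
p=f(166,184,.055)-c; print('ptr',-(np.arctan2(p[1],p[0])-psi),np.hypot(*p[:2]))
for n,u,v in[('blue',222,187),('pinkk',347,293)]: print(n,px2w(d,u,v,.138))
print('depth knob',px2w(d,320+645/5,90+308/5), 'hub',px2w(d,320+66,90+46))
print('cam',-d['R'].T@d['t'])
E
```

```text
[[ 0.6704 -0.1012  0.046 ]
 [ 0.7089 -0.2269  0.046 ]
 [ 0.5828 -0.2652  0.046 ]
 [ 0.5439 -0.1391  0.046 ]] [ 0.62649029 -0.18310097  0.046     ]
[np.float64(0.1314902050311412), np.float64(0.13178547394350393), np.float64(0.13192055914454306), np.float64(0.13196959006737785)]
psi 0.29294394355530967 0.2980614161753458
green 0.26626621355855895 0.06030083285995411
knob [ 0.58101475 -0.29368979  0.138     ] -1.9609313428631028 0.11957387992834895 q 0.11228263282861928
ptr -0.8178043288864982 0.06662575763950539
blue [0.50894439 0.12440008 0.138     ]
pinkk [ 0.32136251 -0.10112757  0.138     ]
depth knob [ 0.58048641 -0.29470285  0.1371847 ] hub [ 0.6224373  -0.18443364  0.0969616 ]
cam [ 0.36786614 -0.03242908  0.87206066]
```

```bash
cat >> h.py <<'E'
from scipy.spatial.transform import Rotation as Ro
C=np.array([.6260,-.1831]); PSI=.2955; RAD=.12
SG=1
def pose(q,z,r=RAD,sg=None):
    sg=SG if sg is None else sg
    th=PSI+np.pi+1-q
    p=[C[0]+r*np.cos(th),C[1]+r*np.sin(th),z]
    x=np.array([0,0,-1.]); y=sg*np.array([-np.sin(th),np.cos(th),0]); 
    return np.array(p),Ro.from_matrix(np.c_[x,y,np.cross(x,y)]).as_rotvec()
def qnow():
    p=ctrl.sense()['ee_pos']; th=np.arctan2(p[1]-C[1],p[0]-C[0])
    return (PSI+np.pi+1-th+np.pi)%(2*np.pi)-np.pi
E
python3 - <<'E'
from h import *
for sg in(1,-1):
  for q in(-.05,.11,.6,1.3,1.5):
    j=ctrl.solve_ik(*pose(q,.175,sg=sg)); print(sg,q,None if j is None else np.round(j,2))
  print(np.round(ctrl.solve_ik(*pose(.11,.25,sg=sg)),2))
E
```

```text
1 -0.05 [-0.46  0.37  0.26  1.46  0.    1.33]
1 0.11 [-0.47  0.32  0.2   1.45  0.    1.49]
1 0.6 [-0.45  0.18  0.03  1.42  0.    1.99]
1 1.3 [-0.35  0.05 -0.11  1.41 -0.    2.8 ]
1 1.5 [-0.3   0.04 -0.13  1.41  0.    3.04]
[-0.47  0.32  0.35  1.59  0.    1.49]
-1 -0.05 [-0.46  0.37  0.26  1.46  0.   -1.81]
-1 0.11 [-0.47  0.32  0.2   1.45  0.   -1.65]
-1 0.6 [-0.45  0.18  0.03  1.42  0.   -1.15]
-1 1.3 [-0.35  0.05 -0.11  1.41  0.   -0.34]
-1 1.5 [-0.3   0.04 -0.13  1.41  0.   -0.1 ]
[-0.47  0.32  0.35  1.59  0.   -1.65]
```

```bash
python3 - <<'E'
from h import *
ctrl.reach(*pose(.11,.26))
p,r=pose(.11,.175); ctrl.move_straight(p,r,max_speed=.12)
f0=ctrl.sense()['wrist_force']
ctrl.command_gripper(0.25,grip_force=20)
s=ctrl.sense(); print(s['t'],s['width'],f0,s['wrist_force'],qnow())
snap('scene','scene1'); snap('top','top1')
E
python3 - <<'E'
import cv2,numpy as np
a=cv2.imread('pics/scene1.png')[130:290,150:330];b=cv2.imread('pics/top1.png')[70:210,310:490]
a=cv2.resize(a,(400,356));b=cv2.resize(b,(400,311))
b=cv2.copyMakeBorder(b,0,45,0,0,cv2.BORDER_CONSTANT)
cv2.imwrite('pics/c1.png',np.hstack([a,b]))
E
```

```text
3.3333 0.2955999272760478 [ 1.17164996 -0.31616448  0.39013894] [ 2.00799451 -0.64218915  0.96654031] 0.10754800018326804
```

View pics/c1.png

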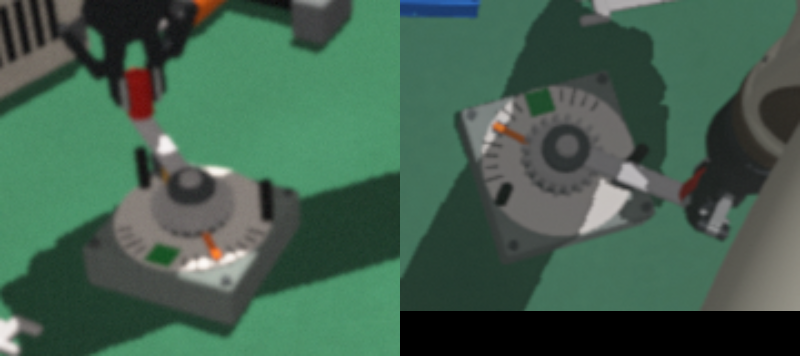

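The red knob is held between the fingers (stopped at about 25 mm), and the pointer is visible in both views. Next I swing to q≈0.7, still short of the field, and measure the pointer.

```bash
cat >> h.py <<'E'
def swing(q1,step=.12,speed=.08,stopF=25):
    q=qnow(); n=max(1,int(np.ceil(abs(q1-q)/step)))
    for a in np.linspace(q,q1,n+1)[1:]:
        p,r=pose(a,.175); ctrl.move_straight(p,r,max_speed=speed)
        s=ctrl.sense(); f=s['wrist_force']; th=PSI+np.pi+1-a
        print('q %.3f t %.1f Ftan_cw-resist %.1f Frad %.1f Fz %.1f w %.3f'%(qnow(),s['t'],f[:2]@[-np.sin(th),np.cos(th)],f[:2]@[np.cos(th),np.sin(th)],f[2],s['width']))
        if np.linalg.norm(f)>stopF: print('STOP force'); return False
    return True
def look(k):
    a=snap('scene','scene%d'%k)['image'][170:290,180:300];b=snap('top','top%d'%k)['image'][90:200,325:435]
    cv2.imwrite('pics/c%d.png'%k,np.hstack([cv2.resize(a,(400,400),interpolation=2),cv2.resize(b,(400,400),interpolation=2)]))
E
python3 - <<'E'
from h import *
swing(.7); look(2)
E
```

```text
q 0.226 t 3.8 Ftan_cw-resist 0.7 Frad -0.1 Fz 2.6 w 0.298
q 0.342 t 4.1 Ftan_cw-resist 1.3 Frad 2.0 Fz 4.7 w 0.296
q 0.459 t 4.4 Ftan_cw-resist 0.9 Frad 2.8 Fz 6.0 w 0.292
q 0.578 t 4.7 Ftan_cw-resist 1.6 Frad 3.9 Fz 6.7 w 0.294
q 0.696 t 5.1 Ftan_cw-resist 1.2 Frad 3.8 Fz 7.3 w 0.295
```

View pics/c2.png

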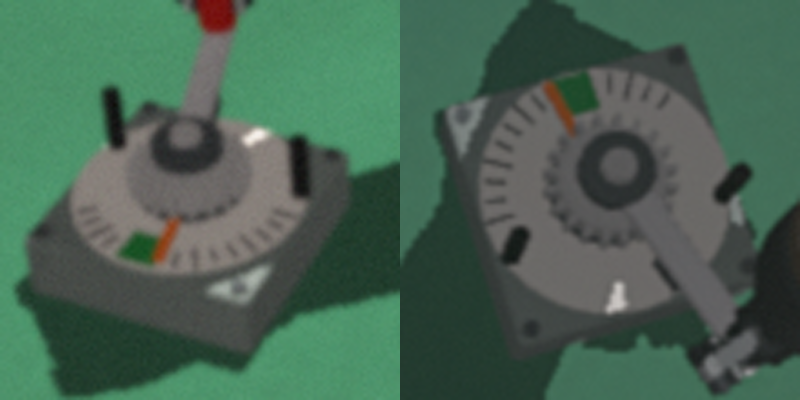

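The pointer now lies at the left edge of the green field: right panel tip (549,84), inner end (572,131), green centre about (577,93). I'll measure the angle.

```bash
python3 - <<'E'
from h import *
d=dict(np.load('pics/top2.npz'))
f=lambda u,v,z:px2w(d,325+(u-400)*.275,90+v*.275,z)[:2]
for u,v in[(549,84),(572,131),(560,107)]:
  p=f(u,v,.055)-C; print(-(np.arctan2(p[1],p[0])-PSI),np.hypot(*p))
p=f(577,93,.046)-C; print('green',-(np.arctan2(p[1],p[0])-PSI),np.hypot(*p))
E
```

```text
-0.1928164589358114 0.06749724946914973
-0.24238808716031357 0.03666720624233792
-0.2123264222191893 0.05243003550613815
green 0.05789266025498793 0.059534237709327115
```

```bash
python3 - <<'E'
from h import *
swing(.92); ctrl.dwell(.3); look(3)
E
```

```text
q 0.804 t 5.5 Ftan_cw-resist 1.7 Frad 4.5 Fz 7.9 w 0.298
q 0.917 t 5.8 Ftan_cw-resist 1.0 Frad 5.6 Fz 8.1 w 0.300
```

View pics/c3.png

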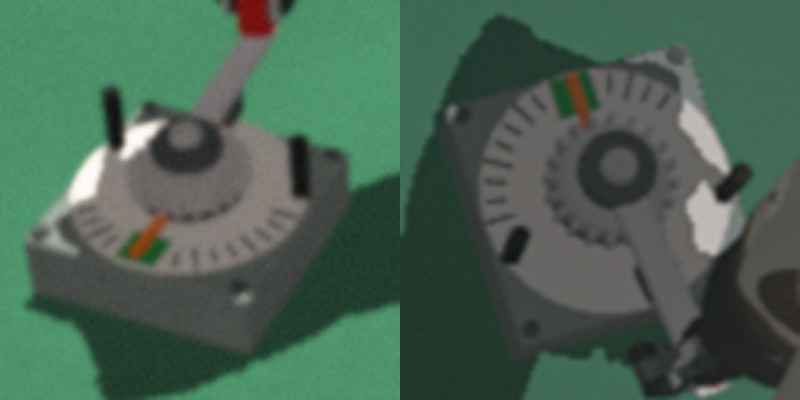

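The pointer stands in the middle of the green field in both views: right panel tip (573,78) with green on both sides, left panel (140,248). Now I swing back to the starting stop.

```bash
python3 - <<'E'
from h import *
swing(.02); ctrl.dwell(.2); look(4); print(ctrl.sense()['wrist_force'])
E
```

```text
q 0.797 t 6.5 Ftan_cw-resist -0.2 Frad 4.5 Fz 8.7 w 0.293
q 0.684 t 6.8 Ftan_cw-resist 1.1 Frad 3.7 Fz 7.8 w 0.293
q 0.571 t 7.1 Ftan_cw-resist 0.7 Frad 3.7 Fz 7.9 w 0.298
q 0.459 t 7.5 Ftan_cw-resist 0.5 Frad 2.1 Fz 8.3 w 0.295
q 0.347 t 7.8 Ftan_cw-resist 0.8 Frad 1.1 Fz 6.8 w 0.300
q 0.235 t 8.1 Ftan_cw-resist 0.0 Frad 1.0 Fz 7.0 w 0.293
q 0.123 t 8.4 Ftan_cw-resist -0.3 Frad 0.8 Fz 7.1 w 0.299
q 0.011 t 8.7 Ftan_cw-resist 0.7 Frad 0.0 Fz 7.6 w 0.298
[ 0.41401142 -1.01826445  7.04277234]
```

View pics/c4.png

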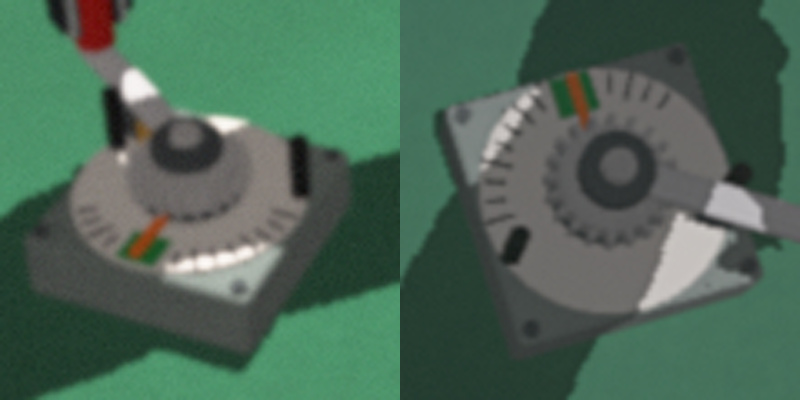

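The pointer stayed in the green (573,78), and the crank lies against or very near the black post. I'll nudge it gently until the stop is felt, then release and retreat.

```bash
python3 - <<'E'
from h import *
for q in(0.,-.01,-.02,-.03,-.04):
    p,r=pose(q,.175); ctrl.move_straight(p,r,max_speed=.03)
    f=ctrl.sense()['wrist_force'][:2]; th=PSI+np.pi+1-q; ft=f@[-np.sin(th),np.cos(th)]; print(q,round(qnow(),3),ft)
    if abs(ft)>5: break
ctrl.command_gripper(1.0)
s=ctrl.sense(); p=s['ee_pos'].copy() if hasattr(s['ee_pos'],'copy') else s['ee_pos']
ctrl.move_straight([p[0],p[1],.30],max_speed=.12)
ctrl.set_joints([-1.3,.087,.176,1.66,0,1.571])
print(ctrl.sense()['t'],ctrl.sense()['wrist_force']); snap('top','top5'); snap('scene','scene5')
E
python3 - <<'E'
import cv2
i=cv2.imread('pics/top5.png')[90:200,320:470]
cv2.imwrite('pics/crop5.png',cv2.resize(i,None,fx=5,fy=5,interpolation=cv2.INTER_CUBIC))
E
```

```text
0.0 0.002 -6.397809352282489
12.9083 [ 0.64858936  0.33893013 -0.88937668]
```

View pics/crop5.png

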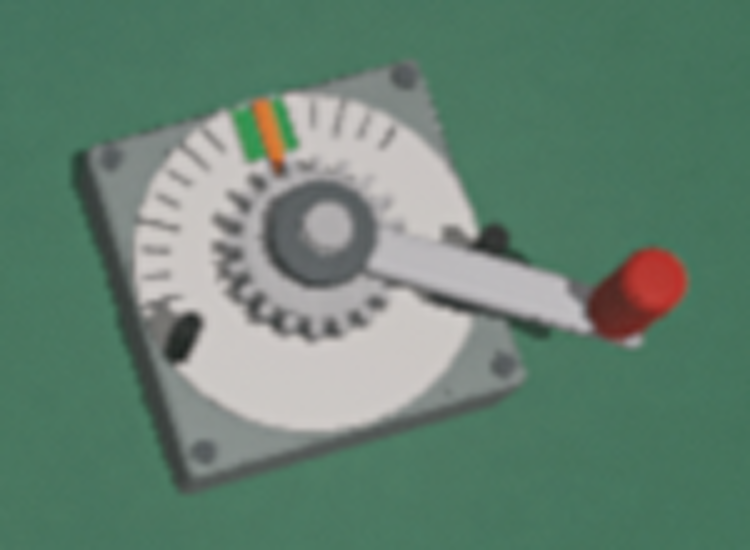

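View pics/top5.png

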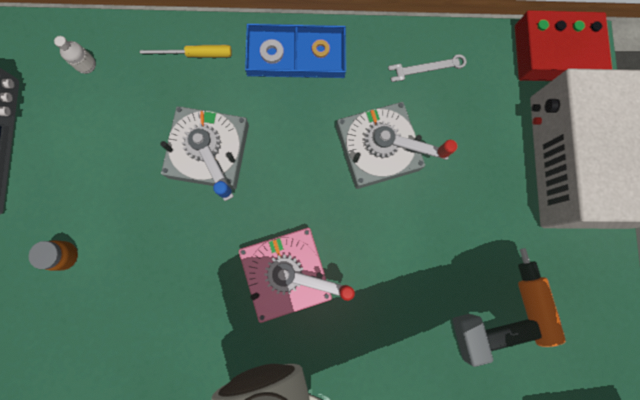

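The pointer is centred in the green mark at crop (267,130). The crank rests at the black post with its knob at (657,280), which is q≈0. The blue knob (222,187) and the pink tester (347,293) are where they were at the start. Handing in.

```bash
python3 - <<'E'
from h import *
d=dict(np.load('pics/top5.npz'))
k=px2w(d,320+657.5/5-.5,90+280.5/5-.5,.138)[:2]-C
print('q',(np.pi+1-(np.arctan2(k[1],k[0])-PSI)))
print(ctrl.sense()['t']); ctrl.hand_in()
E
```

```text
q 6.294382905921285
13.0083
the job is handed in; nothing more can be done
```

The freewheel test is done and the job is handed in at 13.0 s on the robot's clock. I gripped the red knob of the grey tester and swung the crank clockwise to about 0.92 rad. That drove the orange pointer to the middle of the green field. I then swung the crank back until the starting stop was felt (about 6 N), opened the gripper and moved the arm clear.

The last picture shows the pointer still centred in the green field and the crank at about 0.01 rad from its stop (printed as 6.294, which is 2π + 0.011). The blue and pink testers look unmoved, and the wrist force is about zero. The only disagreement was the camera angle of the green mark, which read 0.03–0.06 rad off the body axis. I centred the pointer on the mark itself, so it is still within the 0.2 rad limit.

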